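# Change the lightbox over from white lamps to amber lamps through centre off

### The job

Change the lightbox over from its white lamps to its amber lamps with the black bakelite ball lever on the brass base. Bring the lever upright to centre off, leave it there for two full seconds so that the white lamps drop out, then throw it fully over to the amber-marked side and let go. Leave the red-balled fan switch on the grey base as it is.

Things in the scene. Friction and masses are not known exactly. Their poses are not given: they have to be found in the camera images.
- changeover_base: Fixed base of the lightbox changeover switch, at any yaw: brass plate 130 (x) by 80 (y) by 8 mm with a red-brown bakelite block 60 x 50 mm, its top 32 mm above the bench. Origin: centre of the underside, on the bench; z up. White band at the plate's +x end, amber-orange band at its -x end. The lever swings in the base's x-z plane about an axis along y, 32 mm straight above the origin.
- changeover (a joint): Angle of the changeover lever in rad: 0 upright (centre off), positive leaning towards the base's +x (white band), negative towards the base's -x (amber band). Stops at +0.55 and -0.55; it starts at 0.45 to 0.55 on the white side. No spring: friction holds it wherever it is left; about 2 N at the ball moves it.
- changeover_knob (a point): Centre of the black bakelite ball, 26 mm in diameter, at the top of the changeover lever, 85 mm from the lever's axis, on a steel stem 9 mm thick. It is 117 mm above the bench when upright, about 104 mm at either stop.
- fan_knob (a point): Centre of the red ball, 26 mm in diameter, of the other switch, for the extraction fan: same shape and size, but with a grey base and dark end bands, fixed at any yaw and leaning either way or upright. Not to be moved.
Mind the look-alikes: they are no part of the job. Leave any green or pink look-alike of the changeover_base alone.

How it is judged:
On the way, in this order (a step that is already met when the one before it is completed fails the run):
1. the changeover lever stands upright at centre off, within 0.17 rad (10 degrees), for 1.5 s without a break (value of joint changeover between -0.17 and 0.17 rad), for 1.5 s.
2. the lever is thrown over to the amber side, beyond -0.38 rad (value of joint changeover below -0.38 rad), for 0.2 s.
At the end, for the whole second after the job is handed in: The changeover lever rests on the amber side within 0.17 rad (10 degrees) of its stop (joint below -0.38 rad), still, and the red ball of the fan switch is within 15 mm of where it was (value of joint changeover below -0.38 rad and velocity of joint changeover between -0.05 and 0.05 rad/s and distance of fan_knob from where it was at the start of the episode below 0.015 m); the robot touches nothing.
It fails at once if the fan switch's lever is moved by more than 15 mm (distance of fan_knob from where it was at the start of the episode above 0.015 m).
It also fails if it takes over 35 s, if anything falls off the work surface, if the arm or the gripper's body presses on something with over 40 N, if the wrist force passes 120 N, or if a joint passes its speed limit or range.

### The arm

A 6-joint arm with a two-finger parallel gripper is mounted at the origin on the work surface. World frame = base frame: x ahead of the robot, y to its left, z up, the work surface at z = 0. Lengths are in m, angles in rad, forces in N, time in s.
With the tool pointing down it reaches from about 0.25 to 0.725 m from the base axis. Payload 4 kg.
Tool frame: the origin (TCP) lies on the front face of the gripper's body, between the roots of the fingers; the fingertips stand 73 mm ahead of it and the grasp point (between the pads) lies bot.tcp_to_grasp ahead of it (bot.tcp_to_grasp is the distance from the TCP to the grasp point, in m); z points along the fingers, y is the line along which they close (so a half turn about z gives the same grasp; the last joint's range is limited). The gripper opens to 85 mm and grips with 20 to 120 N. Pads are 22 mm wide; open, the fingers measure 114 mm over their backs; the gripper's body (76 mm by 85 mm) begins 54 mm behind the grasp point. The pads swing forward as they close: fully open they stand 13 mm farther back than shut.
Start: joints at [1.276, 0.241, 0.005, 1.335, 0, 1.571], TCP at [0.145, 0.478, 0.304] pointing down, gripper open.
Joint ranges: [-2.72, 2.72], [-1.05, 1.87], [-1.09, 1.28], [-1.99, 2.15], [-1.42, 1.44], [-3.14, 3.14]. Speed limits (rad/s): [2.79, 2.79, 3.14, 3.14, 3.14, 3.14].

### API

Orientations are given as a unit quaternion [x, y, z, w].
In Python, from workcell import bot gives the robot as it stands.
- The arm moves only by the shell command python3 -m jog 'ROWS' [OPENING]. ROWS is JSON, one flat list of numbers, 6 for each row, row after row: the shift along the world's x, y, z scaled (see below), then the turn, a rotation vector about the world's x, y, z scaled (see below). In form: [tx, ty, tz, wx, wy, wz, tx, ty, tz, wx, wy, wz, ...]. A call has 1 to 10 rows; each row is the pose to reach, as a shift and turn from the pose commanded when the call began; what a row does not reach only later rows make up. The controller multiplies each number of a shift by 800 mm and each number of a turn by 2 rad. A row lasts 1/12 s, in which the tool goes at most 41.7 mm and 7.16 degrees, less where a joint would pass 70% of its speed; a pose out of reach is approached as far as the arm can. A call with a number of a shift or a turn outside -1 to 1 is refused whole. A call with a gripper value outside its range is refused whole. OPENING is the opening, from -1 (shut) to 1 (fully open), set as the call begins (- or left out, the last holds). The fingers move at their own pace and stop on an object; the grip force is fixed at half the most. Time passes only in rows, so rows that repeat a pose let the fingers close. It gives the time, the measured TCP pose, the force, the opening and the grip force at its end, in the units of the state.
- bot.get_obs(): the state, without advancing time (a new reading comes with each control period).
- bot.camera(name): name is "scene" or "top" or "wrist"; returns (picture, depth): 384x512x3 uint8, red, green, blue; 384x512 float32, m along the optical axis (not along the pixel's ray), 0 where there is no reading.
- bot.calibration(name): a dict with "intrinsics" (3x3 intrinsics, pixels), "pose" (4x4, takes a point from camera to world coordinates). Camera axes: x right, y up, looking along -z (the intrinsics and any distortion apply to the point x, -y, -z); pixel columns grow to the right and rows downward; lengths in m; the calibration is good to about 2 mm. A picture is of the moment at which its call begins: read the wrist's pose just before it. calibration takes no time and is no camera call; for the wrist camera it gives the pose at the moment of the call.
- bot.job_done(): hands the job in; it is judged then, once.
Trained networks look in the newest picture that a camera, given by its name, has taken for a name from the list of things; names that differ only in an ending like _2 or _b are one class to them, and where a whole thing is asked for, a point or a joint stands for the part that bears it (a point fixed in the world has none). Each returns a list of dicts, best first, with "confidence" (0 to 1); they miss things now and then, are a little off and sometimes report something else, mostly with a low value. They report only what shows in the picture. A call takes as long as a camera call. They do not tell look-alikes from the thing itself.
- bot.find_in(label, camera): "at" ([x, y, z] in m, in the coordinates of the camera as it stood for that picture, good to about 4 mm: the middle of the surface that is visible of it).
- bot.tip_of(label, camera): "at" ([x, y, z] in m, in the coordinates of the camera as it stood for that picture, good to about 4 mm: a listed point, or the origin of a listed thing).
The state is a dict: "clock": time; "joint_pos": joint angles; "joint_vel": joint speeds; "tau": joint torques, N m; "eef_pos": TCP position; "tool_rot": TCP orientation; "ft_force": force on the tool from outside, world axes, zero at the start; "ft_torque": the same for the moment, N m; "grip_width": finger opening in m; "grasp_force": force on a finger pad.
Only numpy, scipy, OpenCV 4.12 (cv2) and the standard library are available. Lean on these libraries where they do the work, as an engineer would, in place of code of your own. Each camera call takes 0.05 s, during which the arm holds its last target. There are 200 camera calls.

## Working session

There is one attempt and no reset: what is moved stays moved. The work goes in short steps, Python scripts to look and compute and a shell command to move; the robot and the scene stay as the last step left them, time stands still between calls to the robot, and variables do not carry over. Pictures are saved under pics/ and viewed, at most 10 in all, crops included, and the job is handed in when it is done.

```bash
mkdir -p pics; cat > h.py <<'E'
import numpy as np, cv2
from workcell import bot
def w(cam,p):
    T=np.array(bot.calibration(cam)["pose"]); return (T@np.r_[p,1])[:3]
def px(cam,u,v,d):
    K=np.array(bot.calibration(cam)["intrinsics"]); 
    return w(cam,[(u-K[0,2])*d/K[0,0],-(v-K[1,2])*d/K[1,1],-d])
def shot(cam,name):
    im,d=bot.camera(cam); cv2.imwrite(f"pics/{name}.png",im[:,:,::-1]); return im,d
E
python3 - <<'E'
from h import *
im,d=shot("top","top1"); np.save("d.npy",d)
for l in ["changeover_base","changeover_knob","fan_knob"]:
    for r in bot.tip_of(l,"top"): print(l,round(r["confidence"],2),w("top",r["at"]).round(3))
o=bot.get_obs(); print(o["clock"],o["eef_pos"],o["tool_rot"],bot.tcp_to_grasp)
E
```

```text
changeover_base 0.89 [ 0.467  0.19  -0.001]
changeover_base 0.83 [0.433 0.386 0.002]
changeover_base 0.68 [ 0.501 -0.013  0.003]
changeover_base 0.6 [0.295 0.225 0.003]
changeover_knob 0.73 [ 0.504 -0.014  0.115]
changeover_knob 0.64 [0.299 0.223 0.115]
changeover_knob 0.56 [0.435 0.385 0.114]
changeover_knob 0.28 [ 0.48  -0.186  0.118]
0.2 [0.14519451 0.47815448 0.30332894] [ 1.46884519e-01  9.89153419e-01 -6.63790802e-04 -1.04769569e-04] 0.0539
```

View pics/top1.png

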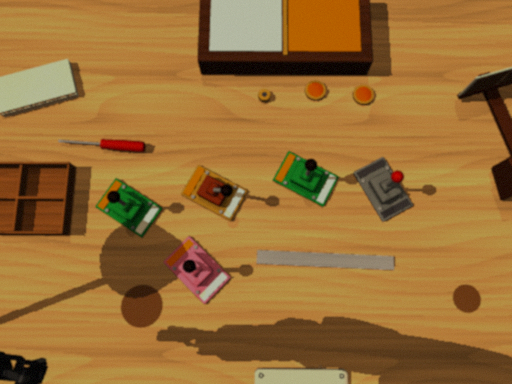

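```bash
python3 - <<'E'
from h import *
im=cv2.imread("pics/top1.png"); d=np.load("d.npy")
c=im[155:235,170:430]; cv2.imwrite("pics/c1.png",cv2.resize(c,(780,240),interpolation=cv2.INTER_CUBIC))
c=im[155:230,175:275]; cv2.imwrite("pics/c2.png",cv2.resize(c,(800,600),interpolation=cv2.INTER_CUBIC))
K=bot.calibration("top")["intrinsics"];print(K,bot.calibration("top")["pose"])
hsv=cv2.cvtColor(im,cv2.COLOR_BGR2HSV)
for u,v in [(226,189),(235,206),(192,180)]: print(u,v,d[v,u],px("top",u,v,d[v,u]).round(3),hsv[v,u])
E
```

```text
[[468.90654171   0.         257.9293236 ]
 [  0.         468.90654171 189.03195511]
 [  0.           0.           1.        ]] [[ 0.00578808  0.97399174 -0.22650956  0.23708195]
 [-0.999978    0.0049039  -0.00446605  0.0876254 ]
 [-0.00323911  0.22653042  0.9739987   1.03862111]
 [ 0.          0.          0.          1.        ]]
226 189 0.94506544 [0.451 0.156 0.118] [  9 231  21]
235 206 1.0467312 [0.437 0.143 0.011] [ 29  39 172]
192 180 1.0601015 [0.496 0.242 0.011] [ 16 255 182]
```

View pics/c2.png

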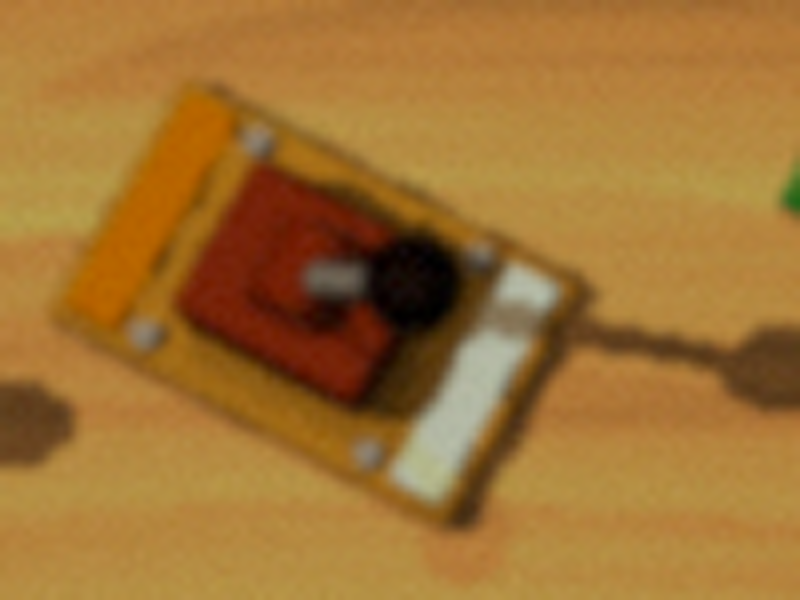

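```bash
python3 - <<'E'
from h import *
def at(u,v,z):
    a=px("top",u,v,.5);b=px("top",u,v,1.2); return a+(b-a)*(z-a[2])/(b[2]-a[2])
cr=lambda x,y:(175+x/8-.4375,155+y/8-.4375)
cs=[at(*cr(*c),.008) for c in [(190,88),(60,310),(580,285),(455,520)]]
print("sizes",np.linalg.norm(cs[0]-cs[1]),np.linalg.norm(cs[0]-cs[2]))
c=np.mean(cs,0);ex=(cs[2]+cs[3]-cs[0]-cs[1]);ex/=np.linalg.norm(ex)
k=at(*cr(412,282),.104)
print("c",c,"ex",ex,np.degrees(np.arctan2(ex[1],ex[0])),"knob",k,"along/across",(k-c)@ex,np.cross(ex,k-c)[2])
o=bot.get_obs()
from scipy.spatial.transform import Rotation as R
print(R.from_quat(o["tool_rot"]).as_matrix().round(3))
E
```

```text
sizes 0.0736330698837755 0.12573657998920906
c [0.46946034 0.1899396  0.008     ] ex [-0.46042736 -0.88769739  0.        ] -117.41468749027231 knob [0.45246607 0.15710275 0.104     ] along/across 0.03697381120968142 3.321732333859233e-05
[[-0.957  0.291 -0.   ]
 [ 0.291  0.957 -0.001]
 [ 0.    -0.001 -1.   ]]
```

```bash
python3 -m jog '[0.384,-0.401,-0.05,0,0,-0.092,0.384,-0.401,-0.05,0,0,-0.092,0.384,-0.401,-0.05,0,0,-0.092,0.384,-0.401,-0.05,0,0,-0.092,0.384,-0.401,-0.05,0,0,-0.092,0.384,-0.401,-0.05,0,0,-0.092,0.384,-0.401,-0.05,0,0,-0.092,0.384,-0.401,-0.05,0,0,-0.092,0.384,-0.401,-0.05,0,0,-0.092,0.384,-0.401,-0.05,0,0,-0.092]' 0.41
python3 -m jog '[0,0,0,0,0,0,0,0,0,0,0,0,0,0,0,0,0,0]'
python3 - <<'E'
from h import *
im,d=shot("wrist","w1"); np.save("dw.npy",d)
for r in bot.tip_of("changeover_knob","wrist"): print(round(r["confidence"],2),w("wrist",r["at"]).round(3))
for r in bot.tip_of("changeover_base","wrist"): print(round(r["confidence"],2),w("wrist",r["at"]).round(3))
o=bot.get_obs(); print(o["clock"],o["eef_pos"],o["grip_width"],o["tool_rot"])
E
```

```text
clock: 1.03
eef_pos: [0.4333, 0.1769, 0.2664]
tool_rot: [0.237, 0.971, 0.0, 0.0]
ft_force: [1.5, 0.3, 0.3]
grip_width: 0.0601
grasp_force: 0.0
clock: 1.28
eef_pos: [0.432, 0.1786, 0.2662]
tool_rot: [0.238, 0.971, -0.0, -0.001]
ft_force: [0.1, -0.4, -0.5]
grip_width: 0.06
grasp_force: 0.0
0.95 [0.448 0.153 0.11 ]
0.87 [0.296 0.227 0.121]
0.77 [ 0.504 -0.013  0.114]
0.65 [0.428 0.383 0.121]
0.61 [0.47  0.192 0.001]
0.96 [0.47  0.191 0.003]
0.81 [ 0.435  0.383 -0.   ]
0.78 [0.298 0.227 0.005]
1.4333 [0.43139056 0.17983634 0.26662775] 0.06027484779814512 [ 2.35887206e-01  9.71780430e-01  3.97474354e-05 -1.40556960e-04]
```

View pics/w1.png

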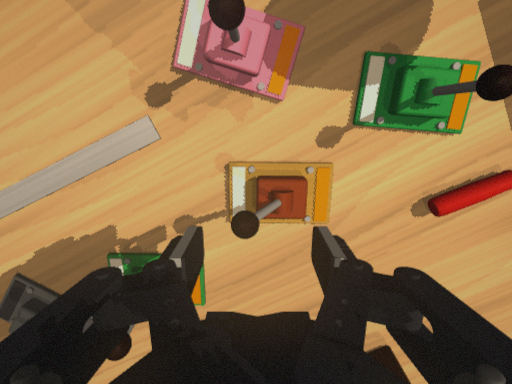

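```bash
python3 -m jog '[0.022,-0.037,0,0,0,0,0.022,-0.037,0,0,0,0,0.022,-0.037,0,0,0,0,0.022,-0.037,-0.044,0,0,0,0.022,-0.037,-0.088,0,0,0,0.022,-0.037,-0.13,0,0,0,0.022,-0.037,-0.13,0,0,0,0.022,-0.037,-0.13,0,0,0]'
python3 - <<'E'
from h import *
shot("wrist","w2")
for r in bot.tip_of("changeover_knob","wrist"): print(round(r["confidence"],2),w("wrist",r["at"]).round(3))
E
```

```text
clock: 2.1
eef_pos: [0.4479, 0.1498, 0.1616]
tool_rot: [0.236, 0.972, -0.001, -0.002]
ft_force: [0.1, 0.1, 0.8]
grip_width: 0.0604
grasp_force: 0.0
0.88 [0.453 0.155 0.114]
```

View pics/w2.png

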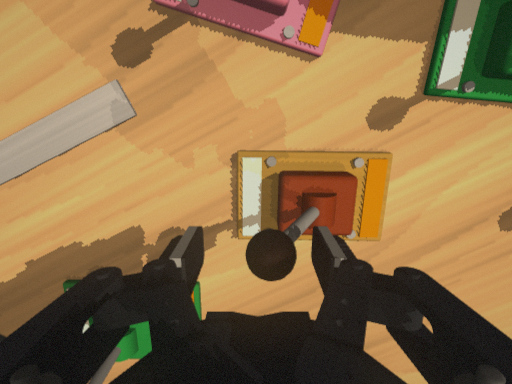

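```bash
python3 -m jog '[0.007,0.014,0,0,0,0,0.014,0.028,0,0,0,0,0.021,0.042,0,0,0,0,0.028,0.056,0,0,0,0,0.033,0.065,0,0,0,0,0.037,0.071,0,0,0,0,0.037,0.071,0,0,0,0,0.037,0.071,0,0,0,0]'
python3 - <<'E'
from h import *
shot("wrist","w3")
for l in ["changeover_knob","changeover_base"]:
  for r in bot.tip_of(l,"wrist"): print(l,round(r["confidence"],2),w("wrist",r["at"]).round(3))
E
```

```text
clock: 2.87
eef_pos: [0.4799, 0.2067, 0.1625]
tool_rot: [0.237, 0.972, 0.0, 0.0]
ft_force: [0.2, -0.7, -0.2]
grip_width: 0.0601
grasp_force: 0.0
changeover_knob 0.9 [0.47  0.192 0.122]
changeover_base 0.77 [0.471 0.187 0.   ]
changeover_base 0.63 [ 0.437  0.382 -0.   ]
```

View pics/w3.png

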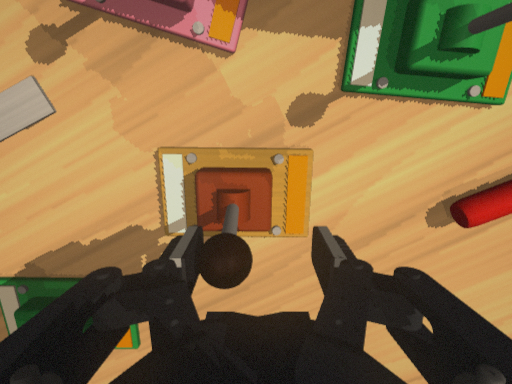

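The ball at (226,260) stands over the block's centre at (234,190), so the lever is upright with the left pad just touching it. The next step is to hold there for over 2 s.

```bash
for i in 1 2 3; do python3 -m jog '[0,0,0,0,0,0,0,0,0,0,0,0,0,0,0,0,0,0,0,0,0,0,0,0,0,0,0,0,0,0,0,0,0,0,0,0,0,0,0,0,0,0,0,0,0,0,0,0,0,0,0,0,0,0,0,0,0,0,0,0]' | head -2; done
python3 - <<'E'
from h import *
shot("wrist","w3b")
for l in ["changeover_knob"]:
  for r in bot.tip_of(l,"wrist"): print(l,round(r["confidence"],2),w("wrist",r["at"]).round(3))
E
```

```text
clock: 3.85
eef_pos: [0.4795, 0.2059, 0.1625]
clock: 4.68
eef_pos: [0.4795, 0.2059, 0.1626]
clock: 5.52
eef_pos: [0.4795, 0.2059, 0.1625]
changeover_knob 0.67 [0.472 0.191 0.121]
```

```bash
python3 -m jog '[0.005,0.01,0,0,0,0,0.01,0.02,0,0,0,0,0.015,0.029,-0.003,0,0,0,0.02,0.038,-0.006,0,0,0,0.025,0.048,-0.007,0,0,0,0.025,0.048,-0.007,0,0,0,0.025,0.048,-0.007,0,0,0,0.025,0.048,-0.007,0,0,0]'
python3 - <<'E'
from h import *
shot("wrist","w4")
for l in ["changeover_knob"]:
  for r in bot.tip_of(l,"wrist"):
    p=w("wrist",r["at"]); print(l,round(r["confidence"],2),p.round(3),(p-[.47,.191,0])@[-.46,-.888,0])
E
```

```text
clock: 6.28
eef_pos: [0.4992, 0.2443, 0.1563]
tool_rot: [0.237, 0.972, -0.001, -0.001]
ft_force: [-0.6, -3.7, 0.2]
grip_width: 0.06
grasp_force: 1.9
changeover_knob 0.76 [0.494 0.229 0.11 ] -0.04485170737696303
```

View pics/w4.png

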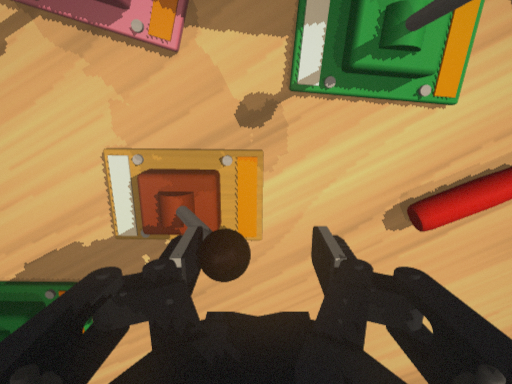

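The ball at (225,255) now leans over the amber side at its stop, 45 mm from centre. I'll back off 8 mm and rise.

```bash
python3 -m jog '[-0.003,-0.005,0,0,0,0,-0.005,-0.009,0,0,0,0,-0.005,-0.009,0.01,0,0,0,-0.005,-0.009,0.05,0,0,0,-0.005,-0.009,0.1,0,0,0,-0.005,-0.009,0.14,0,0,0,-0.005,-0.009,0.14,0,0,0,-0.005,-0.009,0.14,0,0,0,-0.005,-0.009,0.14,0,0,0]'
python3 - <<'E'
from h import *
shot("wrist","w5")
for l in ["changeover_knob"]:
  for r in bot.tip_of(l,"wrist"):
    p=w("wrist",r["at"]); print(l,round(r["confidence"],2),p.round(3),(p-[.47,.191,0])@[-.46,-.888,0])
E
```

```text
clock: 7.13
eef_pos: [0.4955, 0.2373, 0.2694]
tool_rot: [0.237, 0.971, 0.001, 0.0]
ft_force: [-0.1, -0.0, -0.3]
grip_width: 0.0601
grasp_force: 0.0
changeover_knob 0.84 [ 0.503 -0.02   0.117] 0.17207191471014413
changeover_knob 0.83 [0.489 0.226 0.106] -0.03950757452051721
changeover_knob 0.66 [0.429 0.379 0.118] -0.1486355880117396
```

View pics/w5.png

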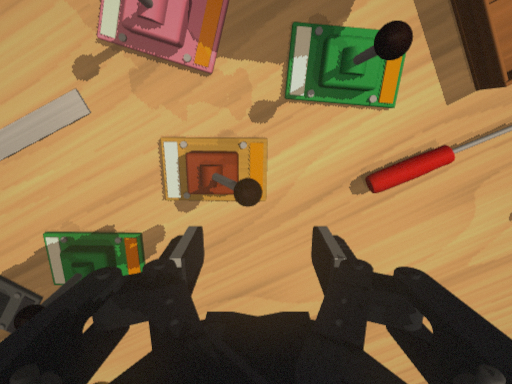

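The ball at (248,191) rests on the amber side, about 40–45 mm over, and the gripper is clear of it. I'm handing the job in.

```bash
python3 -c "
from workcell import bot
print(bot.job_done())"
```

```text
the job is handed in; nothing more can be done
None
```

I held the lever upright for over 2 s, threw it to the amber stop, let go and handed the job in; I never went near the fan switch, and no verdict came back.

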